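# Open the front legs of a folding jigsaw table

### The arm

A 6-joint arm with a two-finger parallel gripper is mounted at the origin on the work surface. World frame = base frame: x ahead of the robot, y to its left, z up, the work surface at z = 0. Lengths are in m, angles in rad, forces in N, time in s.
With the tool pointing down it reaches from about 0.375 to 0.925 m from the base axis. Payload 5.7 kg.
Tool frame: the origin (TCP) lies on the centre line of the jaws, within the pads' length; the fingertips stand tips_ahead ahead of it and the grasp point (between the pads) lies 6 mm ahead of it (tips_ahead is the distance from the TCP to the fingertips, in m); y points along the fingers, z is the direction in which the jaws open and shut, and the axes are right-handed (so a half turn about y gives the same grasp; the last joint's range is limited). The gripper opens to 88 mm and grips with 3 to 60 N. Pads are 20 mm wide; open, the fingers measure 115 mm over their backs; the gripper's body (75 mm by 178 mm) begins 61 mm behind the grasp point.
Start: joints at [-1.384, 0.359, 1.51, -0, 1.272, -0.115], TCP at [0.178, -0.573, 0.248] pointing down, gripper open.
Joint ranges: [-2.97, 2.97], [-1.01, 2.36], [0.21, 2.38], [-0.96, 4.11], [0.2, 2.71], [-2.98, 2.98]. Speed limits (rad/s): [2.39, 2.39, 3.14, 3.14, 3.14, 3.14].

### API

Orientations are given as a unit quaternion [x, y, z, w].
In Python, from station import * gives the robot as it stands. The module is installed in compiled form; this text tells all that it offers.
- The arm moves only by the tool move_arm, never from a script. Its argument "rows" is a list of rows, each an object with "xyz": the shift along the tool's x, y, z in mm, a list of three; "yaw": the turn about the tool's y in rad; "claw": the opening, from 0 (shut) to 1 (fully open). In form: [{"xyz": [tx, ty, tz], "yaw": yaw, "claw": claw}, ...]. A call has exactly 8 rows; each row shifts and turns the commanded pose from where the row before left it, along the tool's axes as they then stand; what a row does not reach is not made up. A row lasts 1/8 s, in which the tool goes at most 62.5 mm and 10.7 degrees, less where a joint would pass 70% of its speed; a pose out of reach is approached as far as the arm can. A call with a gripper value outside its range is refused whole. The fingers move at their own pace and stop on an object; "squeeze" is the grip in N (left out, the last holds). Time passes only in rows, so rows that do not move let the fingers close, or fill a call up. It gives the time, the measured TCP pose, the force and the opening at its end, in the units of the state.
- get_state(): the state, without advancing time (a new reading comes with each control period).
- camera(name): name is "side" or "top"; returns the picture (400x640x3 uint8, red, green, blue); there is no depth.
- get_calibration(name): a dict with "intrinsics" (3x3 intrinsics, pixels), "pose" (4x4, takes a point from camera to world coordinates). Camera axes: x right, y down, z forward; pixel columns grow to the right and rows downward; lengths in m; the calibration is good to about 2 mm. A picture is of the moment at which its call begins. get_calibration takes no time and is no camera call.
- finish_job(): hands the job in, once; it reports no verdict.
The state is a dict: "clock": time; "joint_positions": joint angles; "joint_velocities": joint speeds; "joint_torque": joint torques, N m; "position": TCP position; "orientation": TCP orientation; "wrist_force": force on the tool from outside, world axes, zero at the start; "ft_torque": the same for the moment, N m; "finger_gap": opening from 0.0 (shut) to 1.0 (fully open).
Only numpy, scipy, OpenCV 4.12 (cv2) and the standard library are available. Lean on these libraries where they do the work, as an engineer would, in place of code of your own. Each camera call takes 0.05 s, during which the arm holds its last target.

### The job

The small folding jigsaw table lies upside down on the bench with its jigsaw mounted and its two back legs already out; the two front legs, on the robot's side, are still folded in close beside the saw. Swing both front legs up and outward until each snaps over its spring catch and stays splayed outward against its stop like the back ones, then let go. Feel for the snap rather than ramming the legs or leaning on the saw or the table, and leave everything else on the bench and on the table where it lies.

Things in the scene. Friction and masses are not known exactly. Their poses are not given: they have to be found in the camera images.
- jig_table: jigsaw table lying upside down, does not shift: wooden plate 272 x 440 x 18 mm flat on the bench; origin: centre of its underside, z up, front long side to -x (robot), y along it. Front legs swing in the plane x = -150 mm, pivots 75 mm up, at y = +-190; below them is only the bench. Back legs (x = +150) are out and locked
- saw: orange and black jigsaw screwed upright on the plate, 76 mm wide (x), 240 long (y), 200 tall; origin: centre of its underside, at (-80, 16, 18) mm in the table's frame. Its side stands 32 mm from the centre lines of the front legs from y = -117 to +116 mm: an upright gripper does not fit over a folded leg; a tool tilted to point down and forward, from the robot's side, does
- leg_left (a joint): swing of the left front leg, rad: 0 folded, level, foot to the table's middle; pi/2 straight up; 1.84 hard stop, splayed out to +y. Stiff pivot (0.18 Nm): it stays where left. From 1.6 it must be pushed over a spring catch with its crest at 1.77 (about 0.9 Nm: 5 to 6 N at its foot); short of that it springs back to about 1.6, beyond it snaps to the stop and holds
- leg_left_pivot (a point): pivot of the left front leg, on its centre line, at (-150, +190, 75) mm in the table's frame; the pivot axis is the table's x. A steel bracket stands behind the leg, its face 15 mm behind the centre line, 26 mm to both sides along y and up to 104 mm above the bench
- leg_left_foot (a point): end of the left front leg, centre of its face, 180 mm from the pivot. The leg is a round grey steel tube, diameter 20 mm, 0.18 kg, with a black rubber foot of diameter 25 mm over its last 36 mm
- leg_right (a joint): swing of the right front leg, rad: 0 folded, level, foot to the table's middle; pi/2 straight up; 1.84 hard stop, splayed out to -y. Stiff pivot (0.18 Nm): it stays where left. From 1.6 it must be pushed over a spring catch with its crest at 1.77 (about 0.9 Nm: 5 to 6 N at its foot); short of that it springs back to about 1.6, beyond it snaps to the stop and holds
- leg_right_pivot (a point): pivot of the right front leg, on its centre line, at (-150, -190, 75) mm in the table's frame; the pivot axis is the table's x. A steel bracket stands behind the leg, its face 15 mm behind the centre line, 26 mm to both sides along y and up to 104 mm above the bench
- leg_right_foot (a point): end of the right front leg, centre of its face, 180 mm from the pivot. The leg is a round grey steel tube, diameter 20 mm, 0.18 kg, with a black rubber foot of diameter 25 mm over its last 36 mm
- blade_case: loose green plastic blade case 36 x 92 x 14 mm lying on the upturned plate behind the saw; origin: centre of its underside, long side along its y
- screwdriver: loose screwdriver with red handle, 150 mm long, lying along its own x on the upturned plate behind the saw; origin under its middle
- screw_jar: loose clear jar with yellow lid, 68 mm diameter, 85 mm tall; origin: centre of its underside
- tape_measure: loose yellow tape measure 72 x 34 x 62 mm; origin: centre of its underside
- goggles: loose pair of clear safety glasses, 135 mm wide, temples 130 mm along its +x, 45 mm tall; origin under the bridge
- sanding_block: loose cork sanding block 65 x 110 x 26 mm on the bench, on the robot front left; origin: centre of its underside
- mdf_shape: loose brown MDF cut-out, about 210 x 145 x 10 mm, lying flat; origin: centre of its underside
- bar_clamp: loose bar clamp lying flat, 240 mm bar along its own x, black jaws and yellow lever 110 mm to its -y, 32 mm high; origin under the middle of the bar

How it is judged:
By the outcome, as a careful person would: the job done as asked, in the order asked, and still so for the second after the job is handed in, with the robot touching nothing.
It also fails if it takes over 70 s, if anything falls off the work surface, if the arm or the gripper's body presses on something with over 40 N, if the wrist force passes 120 N, or if a joint passes its speed limit or range.

## Working session

There is one attempt and no reset: what is moved stays moved. The work goes in short steps, Python scripts to look and compute and a tool call to move; the robot and the scene stay as the last step left them, time stands still between calls to the robot, and variables do not carry over. Pictures are saved under pics/ and viewed, and the job is handed in when it is done.

Besides the shell and the picture viewer there is one more tool, called after "Emit:" by a JSON object that holds its "fn" and its "kwargs", one argument or row to a line. move_arm: Moves the arm, as the interface text tells. Its arguments: {"type":"object","properties":{"rows":{"type":"array","items":{"type":"object","properties":{"xyz":{"type":"array","items":{"type":"number"}},"yaw":{"type":"number"},"claw":{"type":"number"}}}},"squeeze":{"type":"number"}},"required":["rows"]}

```bash
mkdir -p pics
python3 - <<'E'
from station import *
import cv2,numpy as np
np.set_printoptions(precision=4,suppress=True)
for n in ("side","top"):
    im=camera(n); cv2.imwrite(f"pics/{n}0.png",im[:,:,::-1]); c=get_calibration(n); print(n,c["intrinsics"],c["pose"])
s=get_state()
for k in s: print(k,s[k])
E
ls
```

```text
side [[366.3833   0.     327.5755]
 [  0.     366.3833 199.0039]
 [  0.       0.       1.    ]] [[-0.7815 -0.4574  0.4243  0.0238]
 [-0.6237  0.5606 -0.5447  0.6662]
 [ 0.0113 -0.6904 -0.7234  0.946 ]
 [ 0.      0.      0.      1.    ]]
top [[372.0446   0.     318.5275]
 [  0.     372.0446 202.2623]
 [  0.       0.       1.    ]] [[-0.008  -0.9871  0.1598  0.3687]
 [-0.9999  0.0092  0.0069  0.0154]
 [-0.0083 -0.1598 -0.9871  1.0935]
 [ 0.      0.      0.      1.    ]]
clock 0.1
joint_positions [-1.3841  0.3595  1.5113 -0.      1.2725 -0.1151]
joint_velocities [ 0.0024 -0.0002 -0.001  -0.0014  0.0002 -0.0001]
joint_torque [ -0.0004 -51.6359 -27.1409   0.0676   0.0277  -0.    ]
position [ 0.1782 -0.5723  0.2469]
orientation [-0.1063  0.6996 -0.6985  0.1063]
wrist_force [ 0.5599 -0.1321  0.0853]
ft_torque [ 0.012  -0.0038  0.048 ]
finger_gap 1.0002086141230526
pics
```

View pics/side0.png

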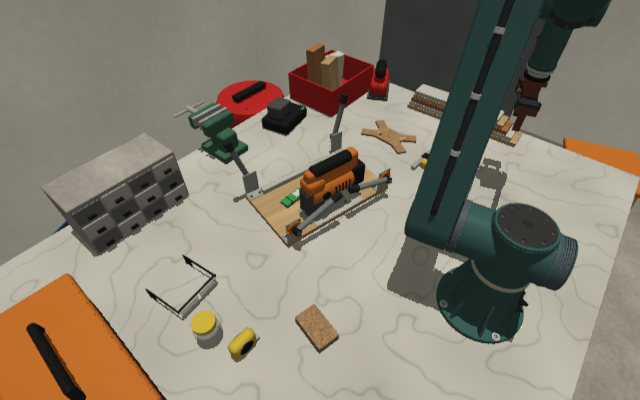

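View pics/top0.png

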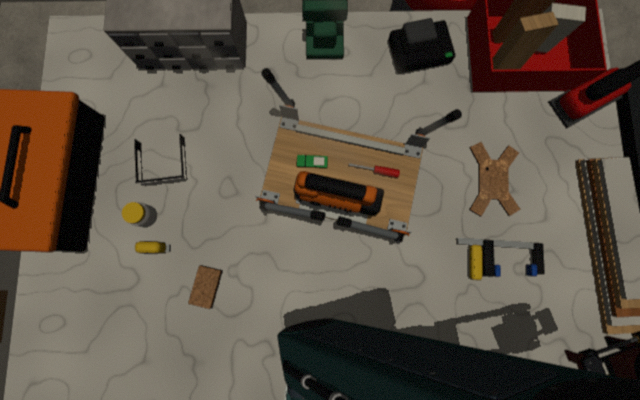

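The top view shows the table tilted a bit in yaw. The front legs lie along (265,205)-(323,216) and (340,222)-(405,237), with the feet near the middle. I'll zoom in.

Run:
```python
import cv2
a=cv2.imread("pics/top0.png")[100:250,240:440]; cv2.imwrite("pics/topc.png",cv2.resize(a,None,fx=4,fy=4,interpolation=cv2.INTER_CUBIC))
a=cv2.imread("pics/side0.png")[140:260,230:400]; cv2.imwrite("pics/sidec.png",cv2.resize(a,None,fx=4.6,fy=4.6,interpolation=cv2.INTER_CUBIC))
```

```text
(no output)
```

View pics/topc.png

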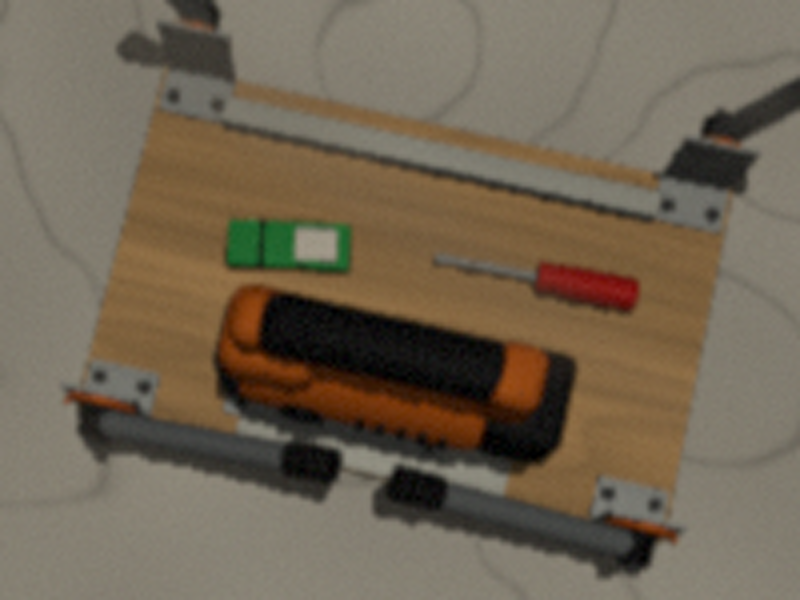

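View pics/sidec.png

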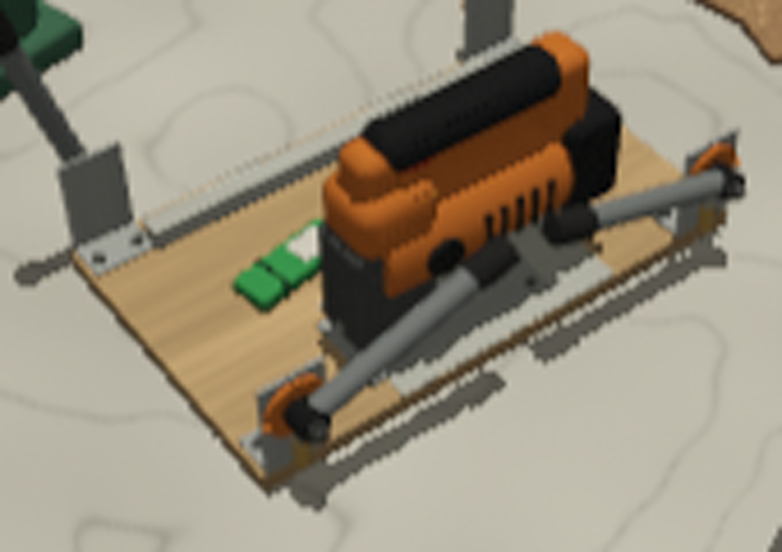

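```bash
cat > h.py <<'E'
from station import *
import numpy as np, cv2
np.set_printoptions(precision=4,suppress=True)
def proj(n,P):
    c=get_calibration(n); T=np.linalg.inv(c["pose"]); p=(np.atleast_2d(P)@T[:3,:3].T+T[:3,3])@c["intrinsics"].T
    return p[:,:2]/p[:,2:]
def tab2w(p,q):
    x,y,a=p; R=np.array([[np.cos(a),-np.sin(a),0],[np.sin(a),np.cos(a),0],[0,0,1]])
    return np.atleast_2d(q)@R.T+[x,y,0]
def foot(side,th,L=.18,x=-.15):
    s=1 if side=='l' else -1
    return np.array([x,s*(.19-L*np.cos(th)),.075+L*np.sin(th)])
E
cat > fit.py <<'E'
from h import *
from scipy.optimize import least_squares
T=lambda u,v:(240+u/4,100+v/4); S=lambda u,v:(230+u/4.6,140+v/4.6)
obs=[("top",[-.136,-.22,.018],T(668,512)),("top",[.136,-.22,.018],T(733,200)),
("top",[-.136,.22,.018],T(82,385)),
("side",[-.136,.22,0],S(268,492)),("side",[.136,.22,.018],S(74,254)),
("top",'l',T(338,466)),("top",'r',T(390,484)),("side",'l',S(510,252)),("side",'r',S(550,228))]
def f(p):
    r=[]
    for n,q,o in obs:
        if q=='l': q=foot('l',p[3])
        elif q=='r': q=foot('r',p[4])
        r.append(proj(n,tab2w(p[:3],q))[0]-o)
    return np.ravel(r)
s=least_squares(f,[.55,0,-.2,0.05,.05],loss='soft_l1'); print(s.x); print(f(s.x).reshape(-1,2))
E
python3 fit.py
```

```text
[ 0.6265 -0.0478 -0.241   0.2921  0.2771]
[[-0.7698  8.0137]
 [ 0.6769 -2.5727]
 [-1.7828  5.1573]
 [-0.9944 -0.1537]
 [-1.507  -1.3439]
 [ 0.6431  0.8407]
 [ 0.467  -0.5295]
 [ 0.2844 -0.9022]
 [-0.0192  0.2301]]
```

```bash
python3 - <<'E'
s=open('fit.py').read()
s=s.replace('("top",[-.136,-.22,.018],T(668,512)),','').replace('("top",[-.136,.22,.018],T(82,385)),\n','("top",[-.132,.216,.104],T(68,392)),("top",[-.132,-.216,.104],T(676,534)),("top",[-.165,-.19,.075],T(640,560)),\n')
s+='''
for n,(x0,y0,w,h,k) in dict(top=(240,60,200,190,4),side=(220,80,190,180,4)).items():
    im=cv2.imread(f"pics/{n}0.png")[y0:y0+h,x0:x0+w]; im=cv2.resize(im,None,fx=k,fy=k,interpolation=cv2.INTER_CUBIC)
    def line(a,b,c):
        q=((proj(n,tab2w(s.x[:3],np.array([a,b])))-[x0-.5,y0-.5])*k).astype(int); cv2.line(im,q[0].tolist(),q[1].tolist(),c,1)
    for z in (0,.018):
        C=[[-.136,-.22,z],[.136,-.22,z],[.136,.22,z],[-.136,.22,z]]
        for i in range(4): line(C[i],C[(i+1)%4],(255,0,255))
    B=[[-.118,-.104,.218],[-.042,-.104,.218],[-.042,.136,.218],[-.118,.136,.218]]
    for i in range(4): line(B[i],B[(i+1)%4],(0,255,255))
    line([-.15,.19,.075],foot('l',s.x[3]),(255,255,0));line([-.15,-.19,.075],foot('r',s.x[4]),(255,255,0))
    line([.15,.19,.075],foot('l',1.84,x=.15),(255,255,0));line([.15,-.19,.075],foot('r',1.84,x=.15),(255,255,0))
    line([-.135,-.216,.104],[-.135,-.164,.104],(0,0,255));line([-.135,.216,.104],[-.135,.164,.104],(0,0,255))
    cv2.imwrite(f"pics/ov_{n}.png",im)
'''
open('fit.py','w').write(s)
E
python3 fit.py
```

```text
[ 0.624  -0.0467 -0.238   0.3061  0.2844]
[[ 0.274  -2.0098]
 [-2.1067 -1.6445]
 [ 3.1597 -0.8439]
 [-2.1093  3.1437]
 [-0.412   0.5335]
 [-1.2564 -0.7   ]
 [ 0.1505  1.6803]
 [ 0.4156  0.4222]
 [ 0.6893 -0.8477]
 [ 0.6302  0.3595]]
```

View pics/ov_top.png

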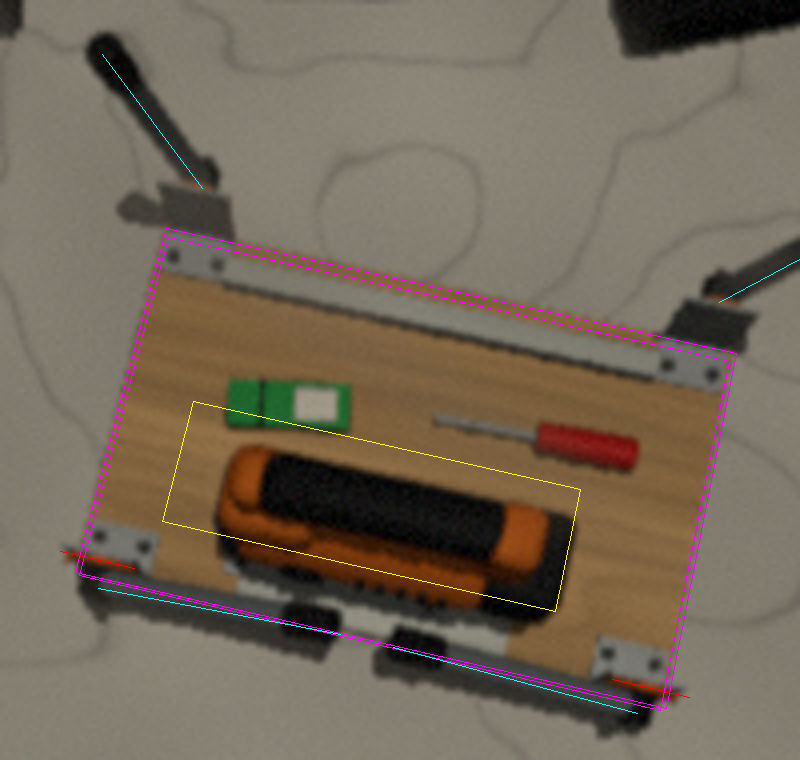

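View pics/ov_side.png

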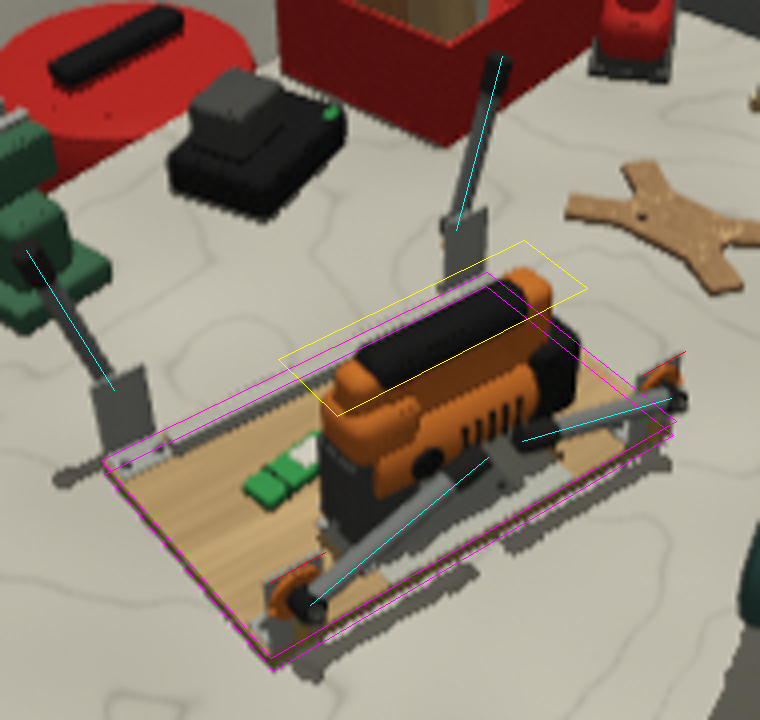

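Run:
```python
import station; print([k for k in dir(station) if not k.startswith('__')])
print(getattr(station,'tips_ahead',None))
import cv2
a=cv2.imread("pics/side0.png")[0:150,470:620]; cv2.imwrite("pics/gripc.png",cv2.resize(a,None,fx=4,fy=4,interpolation=cv2.INTER_CUBIC))
a=cv2.imread("pics/top0.png")[300:400,480:640]; cv2.imwrite("pics/gripc2.png",cv2.resize(a,None,fx=4,fy=4,interpolation=cv2.INTER_CUBIC))
from h import *
c=get_calibration("side")["pose"]
for n in("side","top"): print(proj(n,[[.178,-.573,.248],[.178,-.573,.31]]))
```

```text
['Unreachable', 'camera', 'finish_job', 'get_calibration', 'get_state', 'tips_ahead']
0.025
[[517.1978 115.638 ]
 [524.4953  99.4609]]
[[596.0776 350.0563]
 [618.8073 357.3107]]
```

View pics/gripc.png

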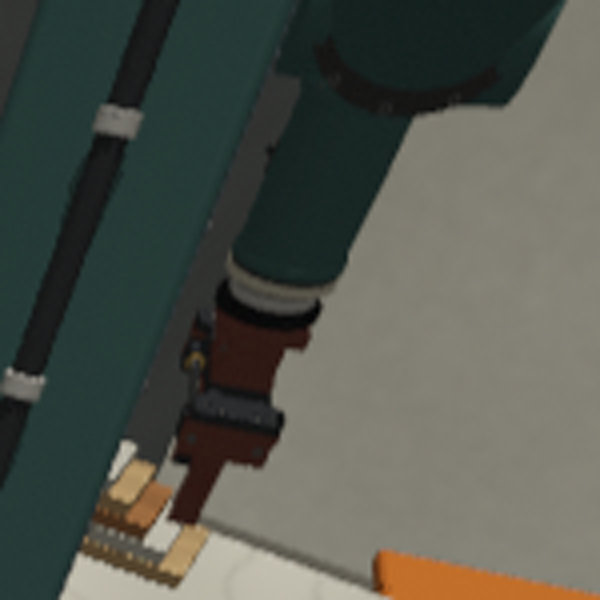

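View pics/gripc2.png

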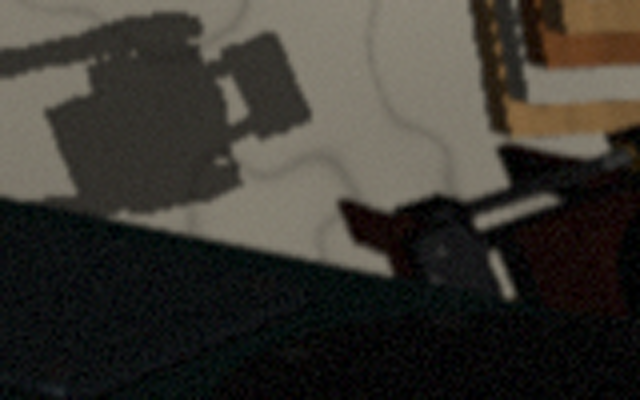

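```bash
cat >> h.py <<'E'
from scipy.spatial.transform import Rotation as Ro
TB=np.array([.624,-.0467,-.238])
def go(p,th=None):
    """TCP target in table frame -> total tool shift mm; yaw to align tool z with table -y"""
    s=get_state(); R=Ro.from_quat(s["orientation"]).as_matrix(); w=tab2w(TB,p)[0]
    d=R.T@(w-s["position"])*1000
    a=np.arctan2(R[1,2],R[0,2]); t=TB[2]-np.pi/2
    print("t",s["clock"],"pos",s["position"],"target",w,"shift",d.round(1),"yaw",a-t,"F",s["wrist_force"],"gap",s["finger_gap"])
def where():
    s=get_state(); x,y,a=TB; c,n=np.cos(a),np.sin(a); d=s["position"]-[x,y,0]
    print("t",round(s["clock"],2),"table-frame TCP",np.round([c*d[0]+n*d[1],-n*d[0]+c*d[1],d[2]],4),"tip z",round(s["position"][2]-.025,4),"F",s["wrist_force"],"gap",round(s["finger_gap"],3))
E
python3 -c "
from h import *
go([-.163,0,.30])"
```

```text
t 0.1 pos [ 0.1782 -0.5723  0.2469] target [ 0.4656 -0.0083  0.3   ] shift [-442.1  -52.3 -453.2] yaw 0.5398291734206728 F [ 0.5599 -0.1321  0.0853] gap 1.0002086141230526
```

Emit:
{"fn": "move_arm", "kwargs": {
  "rows": [
    {"xyz": [0, -25, 0], "yaw": 0.136, "claw": 0},
    {"xyz": [0, -25, 0], "yaw": 0.136, "claw": 0},
    {"xyz": [0, -25, 0], "yaw": 0.136, "claw": 0},
    {"xyz": [0, -25, 0], "yaw": 0.136, "claw": 0},
    {"xyz": [0, 0, 0], "yaw": 0, "claw": 0},
    {"xyz": [0, 0, 0], "yaw": 0, "claw": 0},
    {"xyz": [0, 0, 0], "yaw": 0, "claw": 0},
    {"xyz": [0, 0, 0], "yaw": 0, "claw": 0}
  ],
  "squeeze": 10
}}

```text
clock: 1.1
position: [0.1783, -0.5724, 0.3466]
orientation: [0.085, 0.703, -0.701, -0.085]
wrist_force: [-0.1, -0.4, 0.9]
finger_gap: 0.128
```

```bash
python3 -c "
from h import *
go([-.163,0,.30])"
```

```text
t 1.1 pos [ 0.1783 -0.5724  0.3466] target [ 0.4656 -0.0083  0.3   ] shift [-144.1   47.5 -616.4] yaw -0.0034584983810141967 F [-0.0638 -0.3698  0.857 ] gap 0.12842907283945768
```

Emit:
{"fn": "move_arm", "kwargs": {
  "rows": [
    {"xyz": [-9, 0, -38.5], "yaw": 0, "claw": 0},
    {"xyz": [-9, 0, -38.5], "yaw": 0, "claw": 0},
    {"xyz": [-9, 0, -38.5], "yaw": 0, "claw": 0},
    {"xyz": [-9, 0, -38.5], "yaw": 0, "claw": 0},
    {"xyz": [-9, 0, -38.5], "yaw": 0, "claw": 0},
    {"xyz": [-9, 0, -38.5], "yaw": 0, "claw": 0},
    {"xyz": [-9, 0, -38.5], "yaw": 0, "claw": 0},
    {"xyz": [-9, 0, -38.5], "yaw": 0, "claw": 0}
  ]
}}

```text
clock: 2.1
position: [0.3224, -0.2898, 0.3474]
orientation: [0.085, 0.702, -0.702, -0.085]
wrist_force: [0.4, -0.4, 0.3]
finger_gap: 0.009
```

Emit:
{"fn": "move_arm", "kwargs": {
  "rows": [
    {"xyz": [-9, 0, -38.5], "yaw": 0, "claw": 0},
    {"xyz": [-9, 0, -38.5], "yaw": 0, "claw": 0},
    {"xyz": [-9, 0, -38.5], "yaw": 0, "claw": 0},
    {"xyz": [-9, 0, -38.5], "yaw": 0, "claw": 0},
    {"xyz": [-9, 0, -38.5], "yaw": 0, "claw": 0},
    {"xyz": [-9, 0, -38.5], "yaw": 0, "claw": 0},
    {"xyz": [-9, 0, -38.5], "yaw": 0, "claw": 0},
    {"xyz": [-9, 0, -38.5], "yaw": 0, "claw": 0}
  ]
}}

```text
clock: 3.1
position: [0.4662, -0.0081, 0.3474]
orientation: [0.085, 0.702, -0.702, -0.085]
wrist_force: [0.6, -0.6, -0.1]
finger_gap: 0.011
```

```bash
cat > look.py <<'E'
import sys
from h import *
k=sys.argv[1]; go([-.163,0,.15]); where()
for n,(x0,y0,w,h,f) in dict(top=(220,80,220,170,3),side=(220,60,220,200,3)).items():
    im=camera(n)[y0:y0+h,x0:x0+w,::-1]; cv2.imwrite(f"pics/{n}{k}.png",cv2.resize(im,None,fx=f,fy=f,interpolation=cv2.INTER_CUBIC))
a=cv2.imread(f"pics/top{k}.png");b=cv2.imread(f"pics/side{k}.png")
E
python3 look.py 1
```

```text
t 3.1 pos [ 0.4662 -0.0081  0.3474] target [ 0.4656 -0.0083  0.15  ] shift [  0.5 197.4   0.3] yaw -0.0035508583121530712 F [ 0.5684 -0.5867 -0.1424] gap 0.011043055527061143
t 3.1 table-frame TCP [-0.1624  0.0003  0.3474] tip z 0.3224 F [ 0.5684 -0.5867 -0.1424] gap 0.011
```

View pics/top1.png

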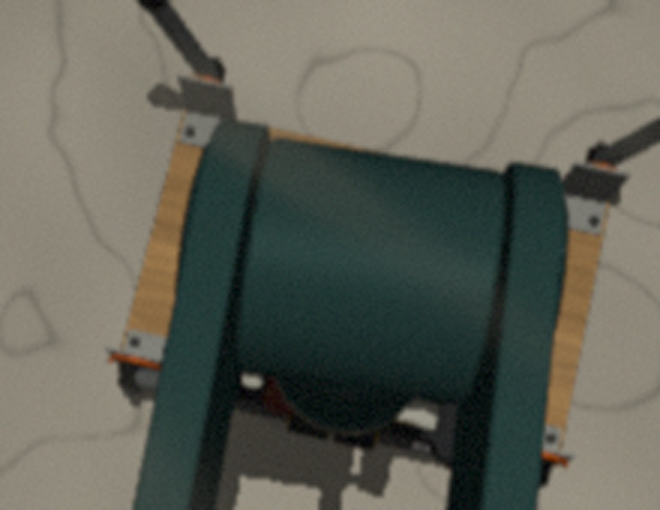

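View pics/side1.png

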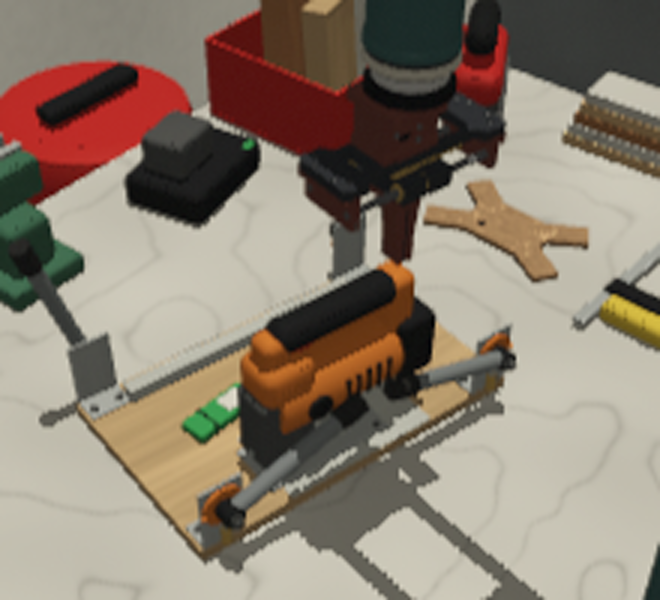

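Side view: the gripper is above the saw, with the long body axis parallel to the legs as assumed. The top view is blocked by the arm. I'll descend until the tips sit just above the gap between the feet.

Emit:
{"fn": "move_arm", "kwargs": {
  "rows": [
    {"xyz": [0, 30, 0], "yaw": 0, "claw": 0},
    {"xyz": [0, 30, 0], "yaw": 0, "claw": 0},
    {"xyz": [0, 30, 0], "yaw": 0, "claw": 0},
    {"xyz": [0, 30, 0], "yaw": 0, "claw": 0},
    {"xyz": [0, 25, 0], "yaw": 0, "claw": 0},
    {"xyz": [0, 20, 0], "yaw": 0, "claw": 0},
    {"xyz": [0, 5, 0], "yaw": 0, "claw": 0},
    {"xyz": [0, 0, 0], "yaw": 0, "claw": 0}
  ]
}}

```text
clock: 4.2
position: [0.4658, -0.0097, 0.1778]
orientation: [-0.085, -0.702, 0.702, 0.086]
wrist_force: [0.2, 0.1, 0.3]
finger_gap: 0.006
```

```bash
python3 look.py 2
```

```text
t 4.2 pos [ 0.4658 -0.0097  0.1778] target [ 0.4656 -0.0083  0.15  ] shift [ 0.5 27.8 -1.4] yaw -0.004297943328451126 F [0.2385 0.1486 0.3026] gap 0.0058420901519150945
t 4.2 table-frame TCP [-0.1625 -0.0014  0.1778] tip z 0.1528 F [0.2385 0.1486 0.3026] gap 0.006
```

View pics/side2.png

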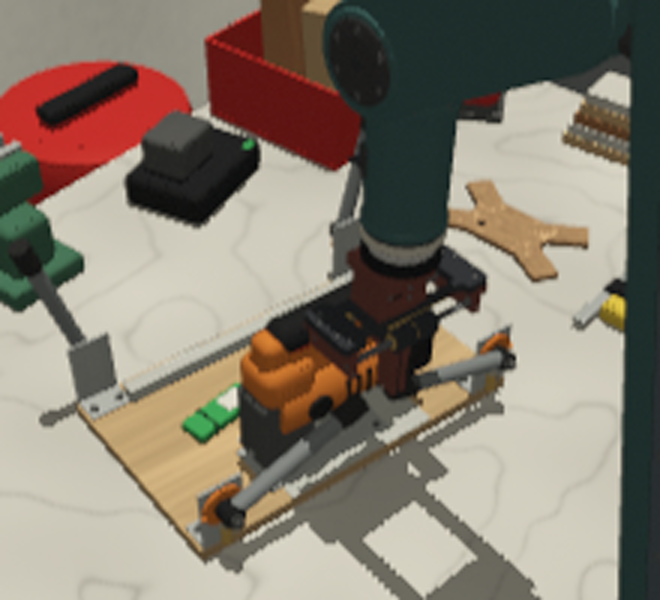

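View pics/top2.png

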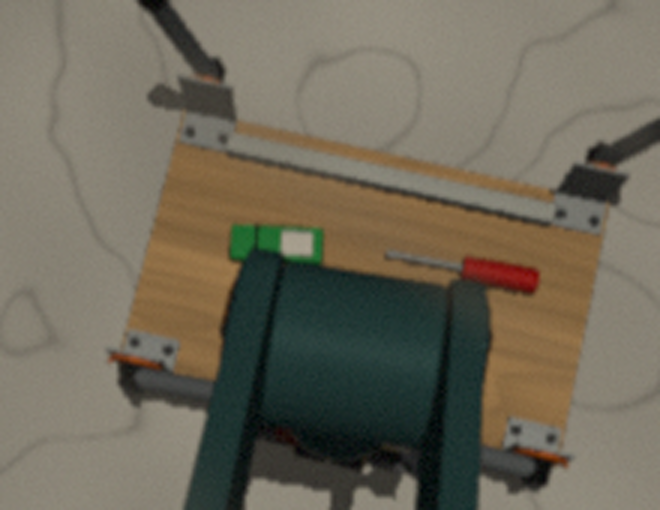

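Run:
```python
from h import *
o=np.array([220,60])-.5
P=[foot('l',.3),foot('r',.284),[-.1625,-.0014,.1528],[-.1725,.012,.1528],[-.1725,-.015,.1528]]
print((proj("side",tab2w(TB,np.array(P)))-o)*3)
im=cv2.imread("pics/side2.png")[300:480,260:480]; cv2.imwrite("pics/z2.png",cv2.resize(im,None,fx=3.4,fy=3.4))
im=cv2.imread("pics/side1.png")[300:480,260:480]; cv2.imwrite("pics/z1.png",cv2.resize(im,None,fx=3.4,fy=3.4))
```

```text
[[366.3901 403.8984]
 [392.0755 391.3549]
 [389.6678 385.9065]
 [385.9305 397.0028]
 [406.0573 385.7475]]
```

View pics/z1.png

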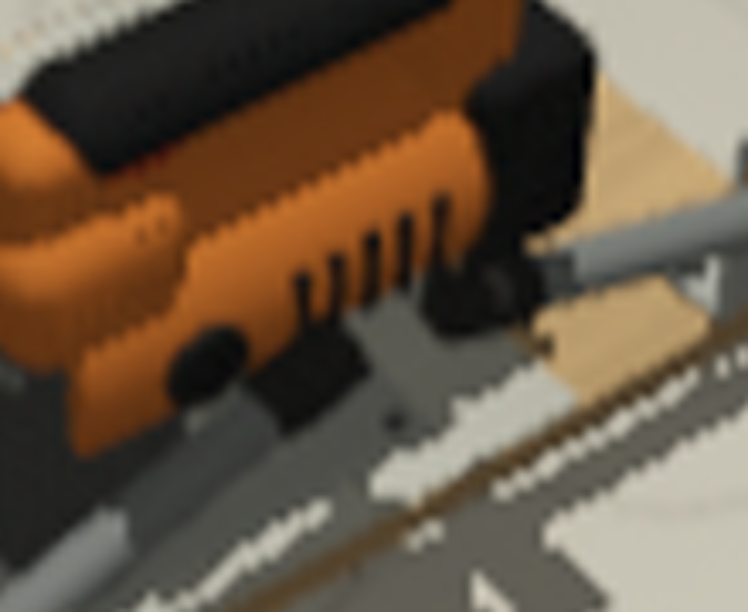

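View pics/z2.png

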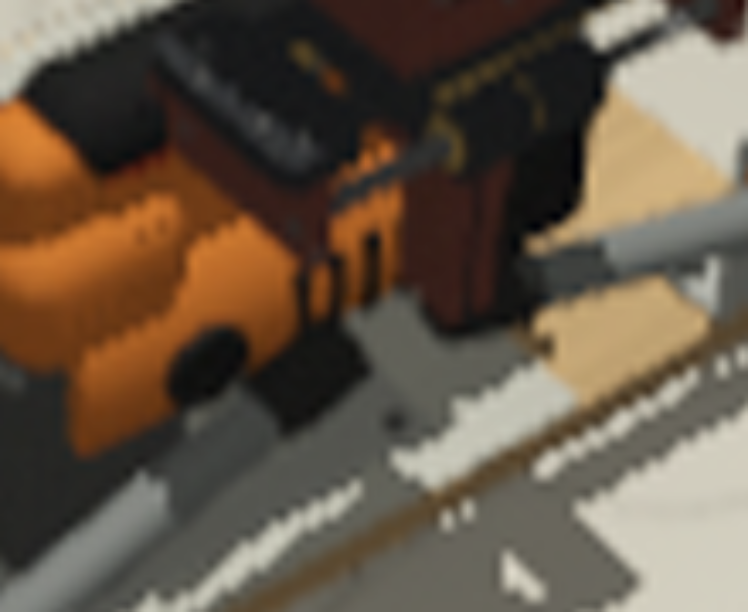

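The feet end at about (369,403) for the left and (386,393) for the right in the side crop, close to the model. The fingertips are above the gap. I'll go down slowly and watch the force.

Emit:
{"fn": "move_arm", "kwargs": {
  "rows": [
    {"xyz": [0, 0, -2], "yaw": 0, "claw": 0},
    {"xyz": [0, 5, 0], "yaw": 0, "claw": 0},
    {"xyz": [0, 5, 0], "yaw": 0, "claw": 0},
    {"xyz": [0, 5, 0], "yaw": 0, "claw": 0},
    {"xyz": [0, 4, 0], "yaw": 0, "claw": 0},
    {"xyz": [0, 3, 0], "yaw": 0, "claw": 0},
    {"xyz": [0, 2, 0], "yaw": 0, "claw": 0},
    {"xyz": [0, 0, 0], "yaw": 0, "claw": 0}
  ]
}}

```text
clock: 5.3
position: [0.4663, -0.0074, 0.1536]
orientation: [0.085, 0.702, -0.702, -0.086]
wrist_force: [0.6, -0.5, -0.0]
finger_gap: 0.003
```

```bash
python3 -c "
from h import *
where()"
```

```text
t 5.3 table-frame TCP [-0.1625  0.001   0.1536] tip z 0.1286 F [ 0.6    -0.5049 -0.0181] gap 0.003
```

Emit:
{"fn": "move_arm", "kwargs": {
  "rows": [
    {"xyz": [0, 2, 0], "yaw": 0, "claw": 0},
    {"xyz": [0, 2, 0], "yaw": 0, "claw": 0},
    {"xyz": [0, 2, 0], "yaw": 0, "claw": 0},
    {"xyz": [0, 2, 0], "yaw": 0, "claw": 0},
    {"xyz": [0, 0, 0], "yaw": 0, "claw": 0},
    {"xyz": [0, 0, 0], "yaw": 0, "claw": 0.05},
    {"xyz": [0, 0, 0], "yaw": 0, "claw": 0.1},
    {"xyz": [0, 0, 0], "yaw": 0, "claw": 0.1}
  ]
}}

```text
clock: 6.3
position: [0.4664, -0.0074, 0.1457]
orientation: [0.085, 0.702, -0.702, -0.085]
wrist_force: [0.3, 0.1, -0.5]
finger_gap: 0.101
```

```bash
python3 -c "
from h import *
where()"
```

```text
t 6.3 table-frame TCP [-0.1624  0.001   0.1457] tip z 0.1207 F [ 0.2522  0.1035 -0.493 ] gap 0.101
```

Emit:
{"fn": "move_arm", "kwargs": {
  "rows": [
    {"xyz": [0, 0, 0], "yaw": 0, "claw": 0.15},
    {"xyz": [0, 0, 0], "yaw": 0, "claw": 0.2},
    {"xyz": [0, 0, 0], "yaw": 0, "claw": 0.2},
    {"xyz": [0, 0, 0], "yaw": 0, "claw": 0.25},
    {"xyz": [0, 0, 0], "yaw": 0, "claw": 0.25},
    {"xyz": [0, 0, 0], "yaw": 0, "claw": 0.25},
    {"xyz": [0, 0, 0], "yaw": 0, "claw": 0.25},
    {"xyz": [0, 0, 0], "yaw": 0, "claw": 0.25}
  ]
}}

```text
clock: 7.3
position: [0.4665, -0.0068, 0.1458]
orientation: [0.086, 0.702, -0.702, -0.085]
wrist_force: [-0.2, 5.3, 1.9]
finger_gap: 0.198
```

```bash
python3 look.py 3
python3 - <<'E'
import cv2
im=cv2.imread("pics/side3.png")[300:480,260:480]; cv2.imwrite("pics/z3.png",cv2.resize(im,None,fx=3.4,fy=3.4))
E
```

```text
t 7.3 pos [ 0.4665 -0.0068  0.1458] target [ 0.4656 -0.0083  0.15  ] shift [ 0.6 -4.2  1.6] yaw -0.004499193008539848 F [-0.1505  5.2877  1.895 ] gap 0.1975677160373897
t 7.3 table-frame TCP [-0.1624  0.0016  0.1458] tip z 0.1208 F [-0.1505  5.2877  1.895 ] gap 0.198
```

View pics/z3.png

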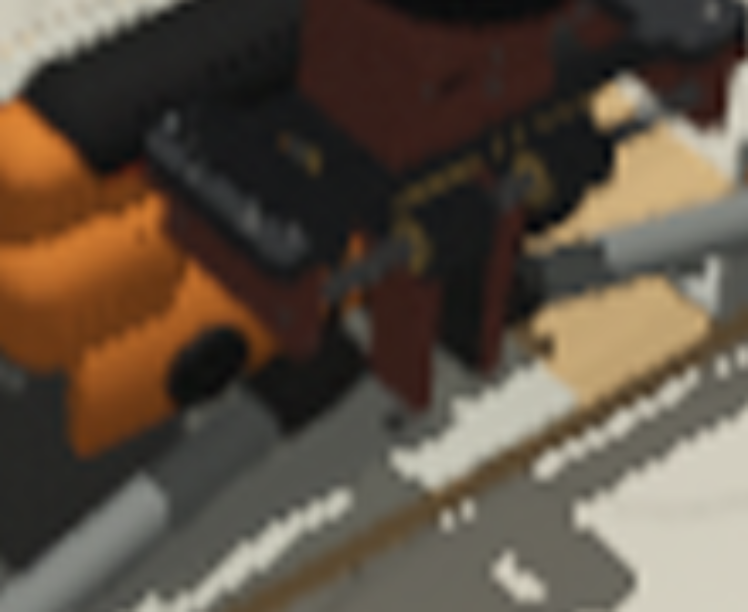

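The right finger is on the right foot: net +5 N, and opening stalled at 0.2. I'll shift a few mm toward the left leg to centre it.

Emit:
{"fn": "move_arm", "kwargs": {
  "rows": [
    {"xyz": [0, 0, -1], "yaw": 0, "claw": 0.25},
    {"xyz": [0, 0, -1], "yaw": 0, "claw": 0.25},
    {"xyz": [0, 0, -1], "yaw": 0, "claw": 0.25},
    {"xyz": [0, 0, 0], "yaw": 0, "claw": 0.25},
    {"xyz": [0, 0, 0], "yaw": 0, "claw": 0.25},
    {"xyz": [0, 0, 0], "yaw": 0, "claw": 0.25},
    {"xyz": [0, 0, 0], "yaw": 0, "claw": 0.25},
    {"xyz": [0, 0, 0], "yaw": 0, "claw": 0.25}
  ]
}}

```text
clock: 8.4
position: [0.4666, -0.0064, 0.1458]
orientation: [-0.085, -0.701, 0.703, 0.085]
wrist_force: [-1.4, -7.7, 2.5]
finger_gap: 0.197
```

```bash
python3 -c "
from h import *
where()"
```

```text
t 8.4 table-frame TCP [-0.1624  0.0021  0.1458] tip z 0.1208 F [-1.4409 -7.7139  2.5218] gap 0.197
```

Emit:
{"fn": "move_arm", "kwargs": {
  "rows": [
    {"xyz": [0, 0, 1.5], "yaw": 0, "claw": 0.28},
    {"xyz": [0, 0, 0], "yaw": 0, "claw": 0.28},
    {"xyz": [0, -3, 0], "yaw": 0, "claw": 0.3},
    {"xyz": [0, -3, 0], "yaw": 0, "claw": 0.32},
    {"xyz": [0, -3, 0], "yaw": 0, "claw": 0.35},
    {"xyz": [0, -3, 0], "yaw": 0, "claw": 0.37},
    {"xyz": [0, 0, 0], "yaw": 0, "claw": 0.37},
    {"xyz": [0, 0, 0], "yaw": 0, "claw": 0.37}
  ],
  "squeeze": 15
}}

```text
clock: 9.4
position: [0.4667, -0.0064, 0.1585]
orientation: [-0.085, -0.702, 0.702, 0.085]
wrist_force: [-2.8, -4.2, 10.7]
finger_gap: 0.295
```

```bash
python3 look.py 4
python3 - <<'E'
import cv2
im=cv2.imread("pics/side4.png")[300:480,260:480]; cv2.imwrite("pics/z4.png",cv2.resize(im,None,fx=3.4,fy=3.4))
E
```

```text
t 9.4 pos [ 0.4667 -0.0064  0.1585] target [ 0.4656 -0.0083  0.15  ] shift [0.6 8.5 2.1] yaw -0.0038896103889711764 F [-2.8232 -4.2076 10.7148] gap 0.2949501525078916
t 9.4 table-frame TCP [-0.1624  0.0021  0.1585] tip z 0.1335 F [-2.8232 -4.2076 10.7148] gap 0.295
```

View pics/z4.png

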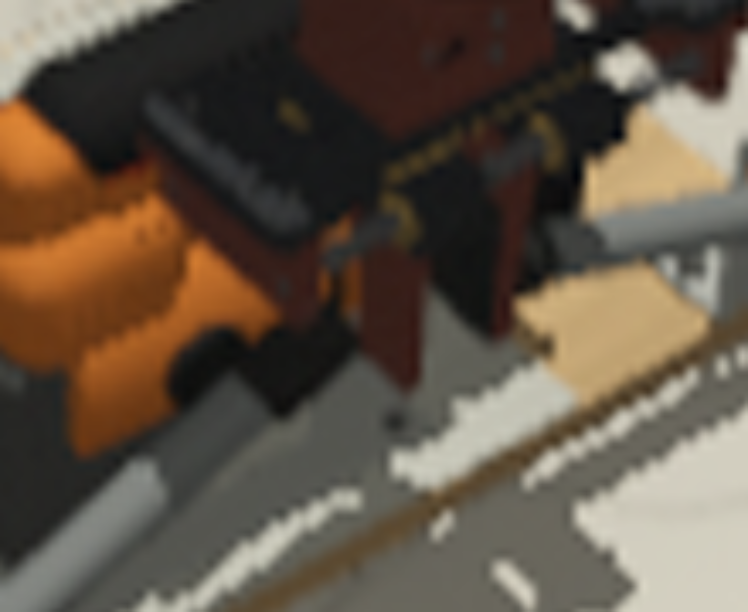

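Both feet are rising with the fingers: in the crop the left is at about (350,350) and the right at (545,250). Forces are mild, so I'll continue.

Emit:
{"fn": "move_arm", "kwargs": {
  "rows": [
    {"xyz": [0, -4, 0], "yaw": 0, "claw": 0.38},
    {"xyz": [0, -4, 0], "yaw": 0, "claw": 0.41},
    {"xyz": [0, -4, 0], "yaw": 0, "claw": 0.45},
    {"xyz": [0, -4, 0], "yaw": 0, "claw": 0.49},
    {"xyz": [0, -4, 0], "yaw": 0, "claw": 0.53},
    {"xyz": [0, -4, 0], "yaw": 0, "claw": 0.57},
    {"xyz": [0, 0, 0], "yaw": 0, "claw": 0.6},
    {"xyz": [0, 0, 0], "yaw": 0, "claw": 0.6}
  ]
}}

```text
clock: 10.5
position: [0.4669, -0.0061, 0.1831]
orientation: [-0.086, -0.702, 0.702, 0.085]
wrist_force: [-5.4, -1.4, 17.1]
finger_gap: 0.552
```

```bash
python3 look.py 5
```

```text
t 10.5 pos [ 0.4669 -0.0061  0.1831] target [ 0.4656 -0.0083  0.15  ] shift [ 0.7 33.1  2.4] yaw -0.004003722071972193 F [-5.3853 -1.3816 17.103 ] gap 0.5521415112759067
t 10.5 table-frame TCP [-0.1623  0.0024  0.1831] tip z 0.1581 F [-5.3853 -1.3816 17.103 ] gap 0.552
```

View pics/side5.png

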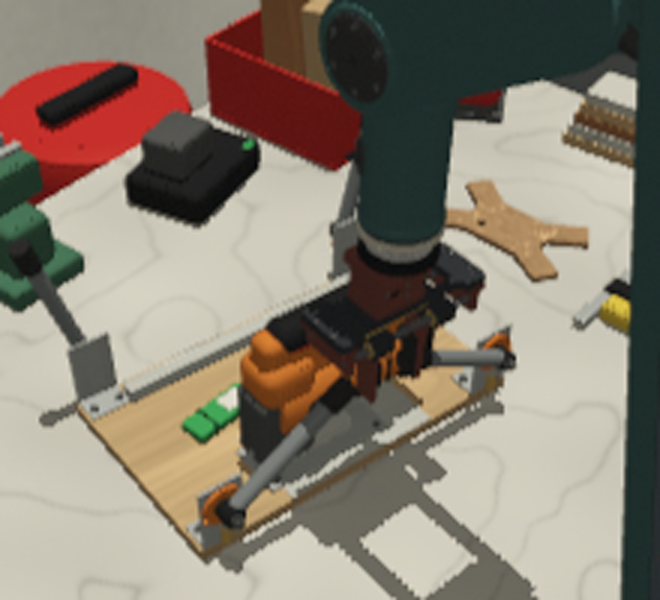

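Emit:
{"fn": "move_arm", "kwargs": {
  "rows": [
    {"xyz": [0, -6, 0], "yaw": 0, "claw": 0.6},
    {"xyz": [0, -5, 0], "yaw": 0, "claw": 0.65},
    {"xyz": [0, -5, 0], "yaw": 0, "claw": 0.72},
    {"xyz": [0, -4, 0], "yaw": 0, "claw": 0.8},
    {"xyz": [0, -4, 0], "yaw": 0, "claw": 0.88},
    {"xyz": [0, -3, 0], "yaw": 0, "claw": 0.95},
    {"xyz": [0, 0, 0], "yaw": 0, "claw": 1},
    {"xyz": [0, 0, 0], "yaw": 0, "claw": 1}
  ]
}}

```text
clock: 11.6
position: [0.4661, -0.009, 0.2097]
orientation: [-0.085, -0.7, 0.704, 0.085]
wrist_force: [-8.1, -16.2, 11.4]
finger_gap: 0.999
```

```bash
python3 look.py 6
```

```text
t 11.6 pos [ 0.4661 -0.009   0.2097] target [ 0.4656 -0.0083  0.15  ] shift [ 0.7 59.7 -0.9] yaw -0.0027875188910915227 F [ -8.0752 -16.1752  11.3566] gap 0.9988976893145864
t 11.6 table-frame TCP [-0.1623 -0.0006  0.2097] tip z 0.1847 F [ -8.0752 -16.1752  11.3566] gap 0.999
```

View pics/side6.png

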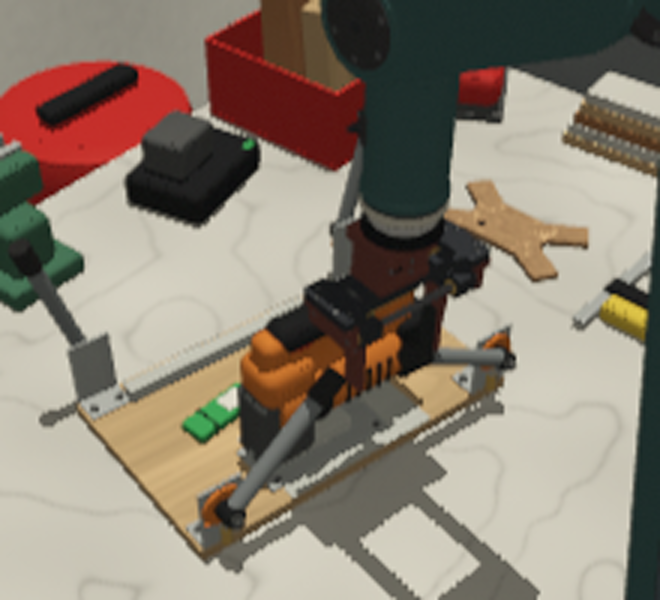

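The left leg is well up. The right one lags and forces are uneven (Fy -16 N), so I'll close the fingers to let go and measure both legs.

Emit:
{"fn": "move_arm", "kwargs": {
  "rows": [
    {"xyz": [0, -2, 0], "yaw": 0, "claw": 0.9},
    {"xyz": [0, 0, 0], "yaw": 0, "claw": 0.7},
    {"xyz": [0, 0, 0], "yaw": 0, "claw": 0.5},
    {"xyz": [0, 0, 0], "yaw": 0, "claw": 0.3},
    {"xyz": [0, 0, 0], "yaw": 0, "claw": 0.1},
    {"xyz": [0, 0, 0], "yaw": 0, "claw": 0},
    {"xyz": [0, 0, 0], "yaw": 0, "claw": 0},
    {"xyz": [0, 0, 0], "yaw": 0, "claw": 0}
  ]
}}

```text
clock: 12.7
position: [0.4667, -0.006, 0.2107]
orientation: [0.085, 0.702, -0.702, -0.085]
wrist_force: [-0.3, -0.2, -0.0]
finger_gap: 0.138
```

```bash
python3 look.py 7
```

```text
t 12.7 pos [ 0.4667 -0.006   0.2107] target [ 0.4656 -0.0083  0.15  ] shift [ 0.5 60.7  2.5] yaw -0.004247797748104798 F [-0.302  -0.2014 -0.0392] gap 0.1384026557406246
t 12.7 table-frame TCP [-0.1625  0.0025  0.2107] tip z 0.1857 F [-0.302  -0.2014 -0.0392] gap 0.138
```

View pics/side7.png

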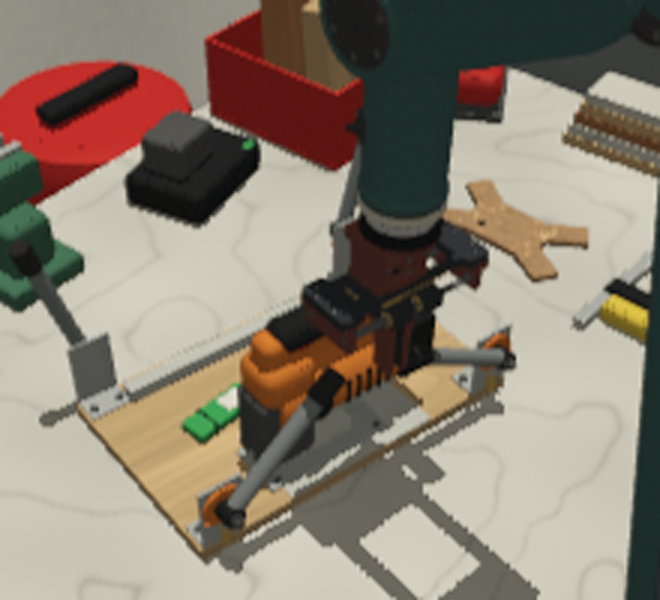

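View pics/top7.png

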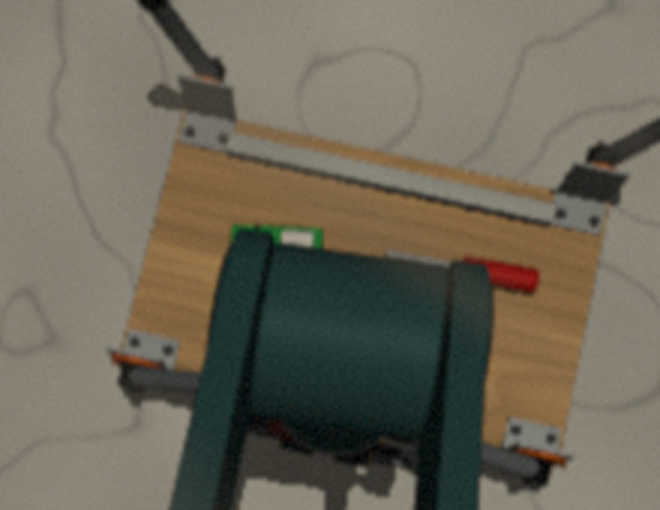

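Run:
```python
from h import *
o=np.array([220,60])-.5
for sd in 'lr':
  for th in (.4,.5,.6,.7,.8,.9,1): print(sd,th,((proj("side",tab2w(TB,foot(sd,th)))-o)*3)[0], foot(sd,th)[1:])
im=cv2.imread("pics/side7.png")[310:440,290:530]; cv2.imwrite("pics/z7.png",cv2.resize(im,None,fx=3.3,fy=3.3))
```

```text
l 0.4 [362.3902 394.9853] [0.0242 0.1451]
l 0.5 [356.9922 387.0179] [0.032  0.1613]
l 0.6 [350.1921 380.1134] [0.0414 0.1766]
l 0.7 [342.0012 374.387 ] [0.0523 0.191 ]
l 0.8 [332.4485 369.9493] [0.0646 0.2041]
l 0.9 [321.5833 366.9035] [0.0781 0.216 ]
l 1 [309.4766 365.3423] [0.0927 0.2265]
r 0.4 [398.2278 375.2181] [-0.0242  0.1451]
r 0.5 [404.8918 360.861 ] [-0.032   0.1613]
r 0.6 [412.7513 346.2837] [-0.0414  0.1766]
r 0.7 [421.7215 331.6808] [-0.0523  0.191 ]
r 0.8 [431.6956 317.2532] [-0.0646  0.2041]
r 0.9 [442.5463 303.2034] [-0.0781  0.216 ]
r 1 [454.1282 289.7307] [-0.0927  0.2265]
```

View pics/z7.png

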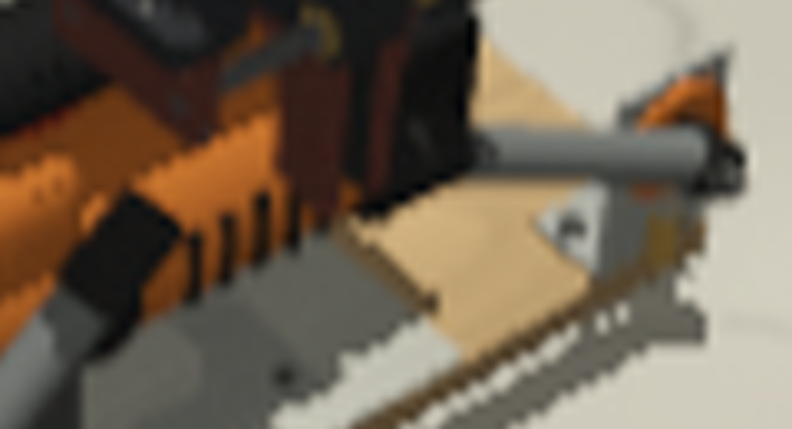

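Emit:
{"fn": "move_arm", "kwargs": {
  "rows": [
    {"xyz": [-3, 0, -6], "yaw": 0, "claw": 0},
    {"xyz": [-3, 0, -6], "yaw": 0, "claw": 0},
    {"xyz": [-1, 3, -6], "yaw": 0, "claw": 0},
    {"xyz": [0, 4, -5], "yaw": 0, "claw": 0},
    {"xyz": [0, 4, -3], "yaw": 0, "claw": 0},
    {"xyz": [0, 4, -2], "yaw": 0, "claw": 0},
    {"xyz": [0, 0, -2], "yaw": 0, "claw": 0},
    {"xyz": [0, 0, -2], "yaw": 0, "claw": 0}
  ]
}}

```text
clock: 13.8
position: [0.4812, 0.0235, 0.1957]
orientation: [0.085, 0.702, -0.702, -0.085]
wrist_force: [0.3, 0.3, 0.5]
finger_gap: 0.003
```

```bash
python3 -c "
from h import *
where()"
```

```text
t 13.8 table-frame TCP [-0.1553  0.0345  0.1957] tip z 0.1707 F [0.2774 0.2539 0.5331] gap 0.003
```

Emit:
{"fn": "move_arm", "kwargs": {
  "rows": [
    {"xyz": [0, -2, -4], "yaw": 0, "claw": 0},
    {"xyz": [0, -4, -4], "yaw": 0, "claw": 0},
    {"xyz": [0, -4, -4], "yaw": 0, "claw": 0},
    {"xyz": [0, -4, -5], "yaw": 0, "claw": 0},
    {"xyz": [0, -4, -5], "yaw": 0, "claw": 0},
    {"xyz": [0, -4, -6], "yaw": 0, "claw": 0},
    {"xyz": [0, -4, -6], "yaw": 0, "claw": 0},
    {"xyz": [0, -3, -6], "yaw": 0, "claw": 0}
  ]
}}

```text
clock: 14.8
position: [0.4912, 0.0617, 0.2258]
orientation: [-0.086, -0.701, 0.702, 0.085]
wrist_force: [-1.3, -5.3, 3.8]
finger_gap: 0.002
```

```bash
python3 look.py 8
```

```text
t 14.8 pos [0.4912 0.0617 0.2258] target [ 0.4656 -0.0083  0.15  ] shift [ 8.1 75.8 73.9] yaw -0.004161758295681661 F [-1.3317 -5.3423  3.775 ] gap 0.002339345009938314
t 14.8 table-frame TCP [-0.1547  0.074   0.2258] tip z 0.2008 F [-1.3317 -5.3423  3.775 ] gap 0.002
```

View pics/side8.png

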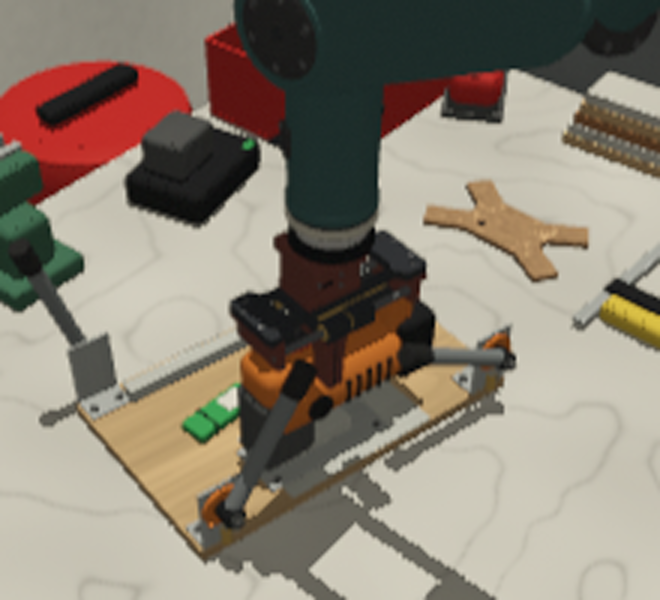

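The left leg follows the finger (foot now at about (297,375)) under a light 5 N push. I'll continue to upright.

Emit:
{"fn": "move_arm", "kwargs": {
  "rows": [
    {"xyz": [0, -3, -8], "yaw": 0, "claw": 0},
    {"xyz": [0, -3, -10], "yaw": 0, "claw": 0},
    {"xyz": [0, -3, -11], "yaw": 0, "claw": 0},
    {"xyz": [0, -2, -11], "yaw": 0, "claw": 0},
    {"xyz": [0, 0, -11], "yaw": 0, "claw": 0},
    {"xyz": [0, 0, -11], "yaw": 0, "claw": 0},
    {"xyz": [0, 0, -11], "yaw": 0, "claw": 0},
    {"xyz": [0, 0, -8], "yaw": 0, "claw": 0}
  ]
}}

```text
clock: 15.9
position: [0.5102, 0.1418, 0.2354]
orientation: [0.085, 0.702, -0.702, -0.085]
wrist_force: [-0.1, -1.9, 0.4]
finger_gap: 0.004
```

```bash
python3 look.py 9
```

```text
t 15.9 pos [0.5102 0.1418 0.2354] target [ 0.4656 -0.0083  0.15  ] shift [  7.4  85.4 156.4] yaw -0.0038352133725185755 F [-0.0702 -1.9478  0.3588] gap 0.0038481007498961084
t 15.9 table-frame TCP [-0.155   0.1563  0.2354] tip z 0.2104 F [-0.0702 -1.9478  0.3588] gap 0.004
```

View pics/side9.png

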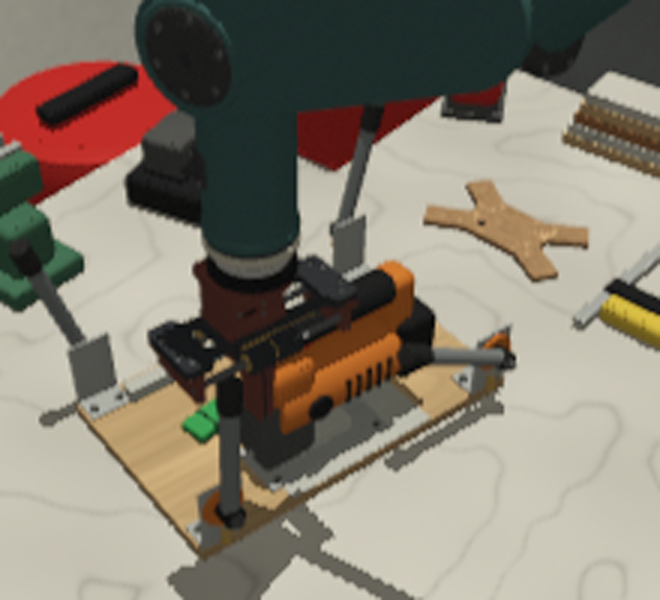

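Emit:
{"fn": "move_arm", "kwargs": {
  "rows": [
    {"xyz": [0, 0, -5], "yaw": 0, "claw": 0},
    {"xyz": [0, 0, -5], "yaw": 0, "claw": 0},
    {"xyz": [0, 0, -4], "yaw": 0, "claw": 0},
    {"xyz": [0, 0, -4], "yaw": 0, "claw": 0},
    {"xyz": [0, 0, -4], "yaw": 0, "claw": 0},
    {"xyz": [0, 0, -3], "yaw": 0, "claw": 0},
    {"xyz": [0, 0, -3], "yaw": 0, "claw": 0},
    {"xyz": [0, 0, -3], "yaw": 0, "claw": 0}
  ]
}}

```text
clock: 17.0
position: [0.5175, 0.1702, 0.2357]
orientation: [-0.085, -0.701, 0.703, 0.085]
wrist_force: [-1.9, -5.9, 4.4]
finger_gap: 0.004
```

```bash
python3 -c "
from h import *
where()"
```

```text
t 17.0 table-frame TCP [-0.1547  0.1857  0.2357] tip z 0.2107 F [-1.8962 -5.9256  4.3566] gap 0.004
```

Force is climbing into the catch, so I'll take small steps.

Emit:
{"fn": "move_arm", "kwargs": {
  "rows": [
    {"xyz": [0, 0, -1.5], "yaw": 0, "claw": 0},
    {"xyz": [0, 0, -1.5], "yaw": 0, "claw": 0},
    {"xyz": [0, 0, -1.5], "yaw": 0, "claw": 0},
    {"xyz": [0, 0, -1.5], "yaw": 0, "claw": 0},
    {"xyz": [0, 0, 0], "yaw": 0, "claw": 0},
    {"xyz": [0, 0, 0], "yaw": 0, "claw": 0},
    {"xyz": [0, 0, 0], "yaw": 0, "claw": 0},
    {"xyz": [0, 0, 0], "yaw": 0, "claw": 0}
  ]
}}

```text
clock: 18.0
position: [0.5189, 0.1761, 0.2356]
orientation: [-0.085, -0.701, 0.702, 0.086]
wrist_force: [-2.0, -5.6, 3.7]
finger_gap: 0.008
```

```bash
python3 -c "
from h import *
where()"
```

```text
t 18.0 table-frame TCP [-0.1547  0.1918  0.2356] tip z 0.2106 F [-1.9969 -5.5792  3.6764] gap 0.008
```

Emit:
{"fn": "move_arm", "kwargs": {
  "rows": [
    {"xyz": [0, 0, -1.5], "yaw": 0, "claw": 0},
    {"xyz": [0, 0, -1.5], "yaw": 0, "claw": 0},
    {"xyz": [0, 0, -1.5], "yaw": 0, "claw": 0},
    {"xyz": [0, 0, -1], "yaw": 0, "claw": 0},
    {"xyz": [0, 0, 0], "yaw": 0, "claw": 0},
    {"xyz": [0, 0, 0], "yaw": 0, "claw": 0},
    {"xyz": [0, 0, 0], "yaw": 0, "claw": 0},
    {"xyz": [0, 0, 0], "yaw": 0, "claw": 0}
  ]
}}

```text
clock: 19.0
position: [0.5201, 0.1812, 0.2352]
orientation: [-0.085, -0.701, 0.703, 0.086]
wrist_force: [-1.7, -4.6, 1.2]
finger_gap: 0.005
```

```bash
python3 -c "
from h import *
where()"
```

```text
t 19.0 table-frame TCP [-0.1547  0.197   0.2352] tip z 0.2102 F [-1.7061 -4.6239  1.1858] gap 0.005
```

Emit:
{"fn": "move_arm", "kwargs": {
  "rows": [
    {"xyz": [0, 0, -1], "yaw": 0, "claw": 0},
    {"xyz": [0, 0, -1], "yaw": 0, "claw": 0},
    {"xyz": [0, 0, -1], "yaw": 0, "claw": 0},
    {"xyz": [0, 0, -1], "yaw": 0, "claw": 0},
    {"xyz": [0, 0, 0], "yaw": 0, "claw": 0},
    {"xyz": [0, 0, 0], "yaw": 0, "claw": 0},
    {"xyz": [0, 0, 0], "yaw": 0, "claw": 0},
    {"xyz": [0, 0, 0], "yaw": 0, "claw": 0}
  ]
}}

```text
clock: 20.0
position: [0.5213, 0.186, 0.2357]
orientation: [0.085, 0.702, -0.702, -0.085]
wrist_force: [-0.8, -0.1, -0.1]
finger_gap: 0.003
```

```bash
python3 look.py 10
```

```text
t 20.0 pos [0.5213 0.186  0.2357] target [ 0.4656 -0.0083  0.15  ] shift [  7.5  85.7 202. ] yaw -0.004232477948981739 F [-0.8355 -0.1035 -0.0948] gap 0.003234932175412588
t 20.0 table-frame TCP [-0.1546  0.202   0.2357] tip z 0.2107 F [-0.8355 -0.1035 -0.0948] gap 0.003
```

View pics/side10.png

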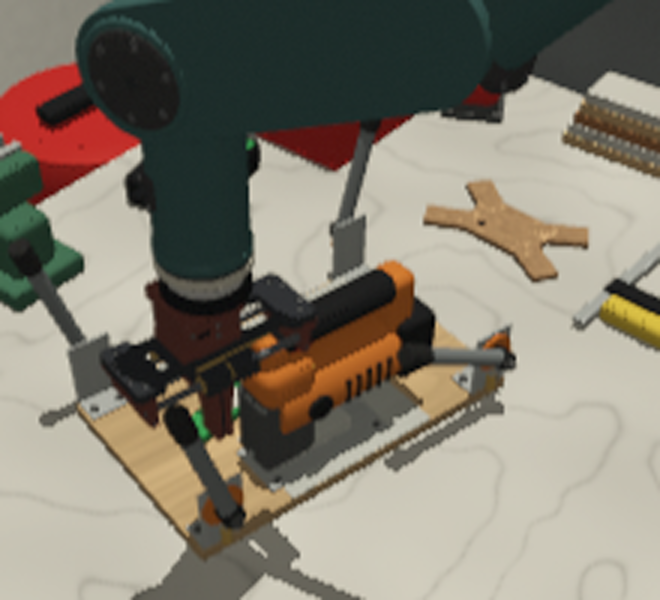

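The left leg snapped over: force dropped to 0 and it leans outward parallel to the back leg. Now the right leg.

Emit:
{"fn": "move_arm", "kwargs": {
  "rows": [
    {"xyz": [0, 0, 15], "yaw": 0, "claw": 0},
    {"xyz": [0, 0, 30], "yaw": 0, "claw": 0},
    {"xyz": [0, 0, 35], "yaw": 0, "claw": 0},
    {"xyz": [0, 0, 35], "yaw": 0, "claw": 0},
    {"xyz": [2, 0, 35], "yaw": 0, "claw": 0},
    {"xyz": [2, 0, 30], "yaw": 0, "claw": 0},
    {"xyz": [2, 0, 20], "yaw": 0, "claw": 0},
    {"xyz": [2, 0, 0], "yaw": 0, "claw": 0}
  ]
}}

```text
clock: 21.1
position: [0.4648, -0.0077, 0.2357]
orientation: [-0.086, -0.702, 0.702, 0.086]
wrist_force: [0.2, 0.4, -0.8]
finger_gap: 0.005
```

Emit:
{"fn": "move_arm", "kwargs": {
  "rows": [
    {"xyz": [0, 15, 0], "yaw": 0, "claw": 0},
    {"xyz": [0, 15, 0], "yaw": 0, "claw": 0},
    {"xyz": [0, 15, 0], "yaw": 0, "claw": 0},
    {"xyz": [0, 12, 0], "yaw": 0, "claw": 0},
    {"xyz": [0, 8, 0], "yaw": 0, "claw": 0},
    {"xyz": [0, 4, 2], "yaw": 0, "claw": 0},
    {"xyz": [0, 0, 3], "yaw": 0, "claw": 0},
    {"xyz": [0, 0, 3], "yaw": 0, "claw": 0}
  ]
}}

```text
clock: 22.1
position: [0.464, -0.0143, 0.167]
orientation: [0.086, 0.702, -0.702, -0.085]
wrist_force: [-0.1, 0.4, -0.1]
finger_gap: 0.006
```

```bash
python3 look.py 11;python3 - <<'E'
import cv2
im=cv2.imread("pics/side11.png")[300:440,290:530]; cv2.imwrite("pics/z11.png",cv2.resize(im,None,fx=3.3,fy=3.3))
E
```

```text
t 22.1 pos [ 0.464  -0.0143  0.167 ] target [ 0.4656 -0.0083  0.15  ] shift [-0.1 17.  -6.2] yaw -0.00424644008907471 F [-0.0781  0.4426 -0.0975] gap 0.005515876990392097
t 22.1 table-frame TCP [-0.1632 -0.0062  0.167 ] tip z 0.142 F [-0.0781  0.4426 -0.0975] gap 0.006
```

View pics/z11.png

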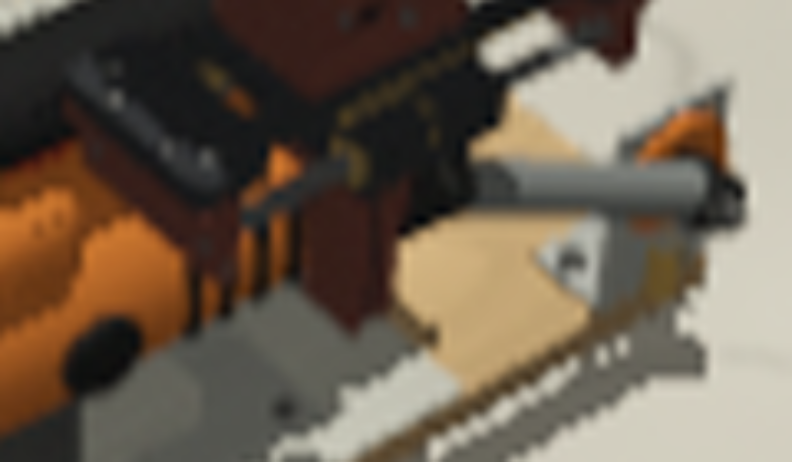

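View pics/side11.png

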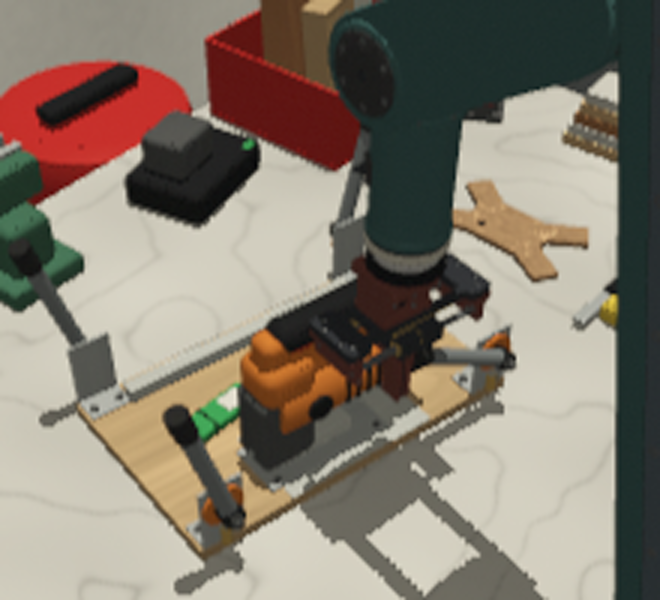

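Emit:
{"fn": "move_arm", "kwargs": {
  "rows": [
    {"xyz": [0, 0, 3], "yaw": 0, "claw": 0},
    {"xyz": [0, 0, 3], "yaw": 0, "claw": 0},
    {"xyz": [0, -1, 3], "yaw": 0, "claw": 0},
    {"xyz": [0, -3, 3], "yaw": 0, "claw": 0},
    {"xyz": [0, -4, 3], "yaw": 0, "claw": 0},
    {"xyz": [0, -4, 3], "yaw": 0, "claw": 0},
    {"xyz": [0, -4, 3], "yaw": 0, "claw": 0},
    {"xyz": [0, 0, 0], "yaw": 0, "claw": 0}
  ]
}}

```text
clock: 23.2
position: [0.4588, -0.0341, 0.1833]
orientation: [0.086, 0.702, -0.702, -0.085]
wrist_force: [-0.5, 4.6, 3.9]
finger_gap: 0.007
```

```bash
python3 look.py 12;python3 - <<'E'
import cv2
im=cv2.imread("pics/side12.png")[300:440,290:530]; cv2.imwrite("pics/z12.png",cv2.resize(im,None,fx=3.3,fy=3.3))
E
```

```text
t 23.2 pos [ 0.4588 -0.0341  0.1833] target [ 0.4656 -0.0083  0.15  ] shift [ -0.4  33.3 -26.6] yaw -0.00456886830239811 F [-0.4988  4.5526  3.9431] gap 0.0072625274906960025
t 23.2 table-frame TCP [-0.1635 -0.0267  0.1833] tip z 0.1583 F [-0.4988  4.5526  3.9431] gap 0.007
```

View pics/z12.png

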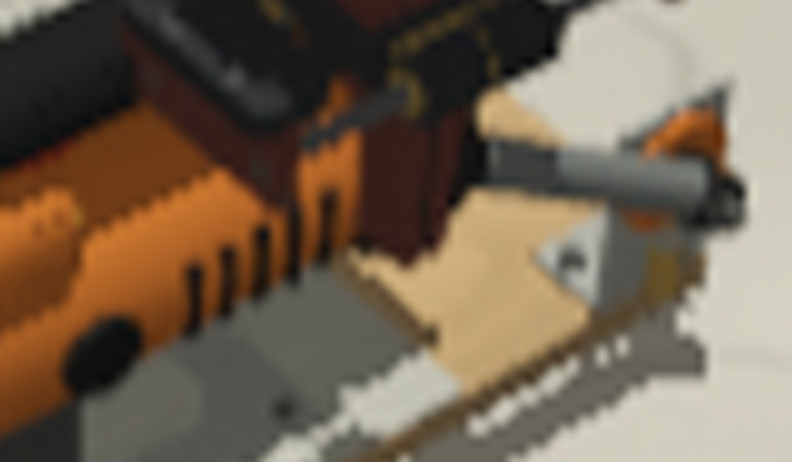

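The right leg is lifting. I'll continue along the arc.

Emit:
{"fn": "move_arm", "kwargs": {
  "rows": [
    {"xyz": [0, -5, 4], "yaw": 0, "claw": 0},
    {"xyz": [0, -6, 5], "yaw": 0, "claw": 0},
    {"xyz": [0, -6, 6], "yaw": 0, "claw": 0},
    {"xyz": [-1, -6, 7], "yaw": 0, "claw": 0},
    {"xyz": [-2, -6, 7], "yaw": 0, "claw": 0},
    {"xyz": [-2, -6, 8], "yaw": 0, "claw": 0},
    {"xyz": [-2, -5, 8], "yaw": 0, "claw": 0},
    {"xyz": [-1, -4, 8], "yaw": 0, "claw": 0}
  ]
}}

```text
clock: 24.3
position: [0.4531, -0.0873, 0.2271]
orientation: [0.085, 0.702, -0.702, -0.085]
wrist_force: [0.9, 1.4, -0.4]
finger_gap: 0.01
```

```bash
python3 look.py 13
```

```text
t 24.3 pos [ 0.4531 -0.0873  0.2271] target [ 0.4656 -0.0083  0.15  ] shift [  6.7  77.1 -79.8] yaw -0.002992880052928415 F [ 0.9264  1.3573 -0.3627] gap 0.009947917964236185
t 24.3 table-frame TCP [-0.1565 -0.0798  0.2271] tip z 0.2021 F [ 0.9264  1.3573 -0.3627] gap 0.01
```

View pics/side13.png

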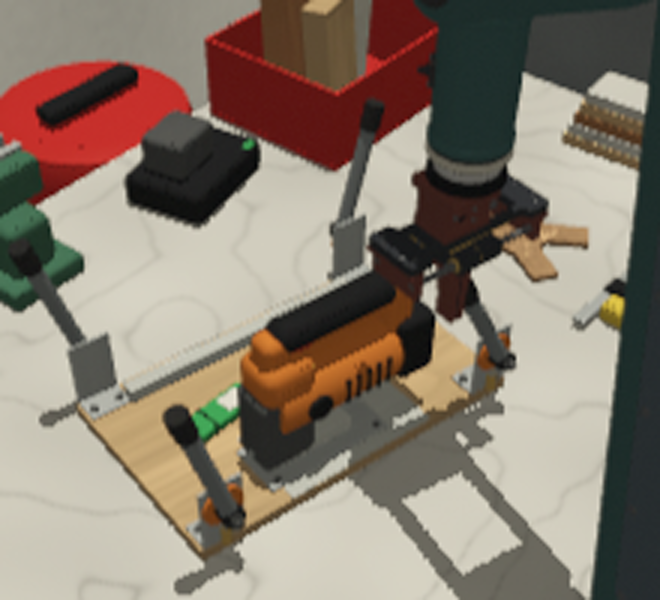

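Emit:
{"fn": "move_arm", "kwargs": {
  "rows": [
    {"xyz": [0, -4, 9], "yaw": 0, "claw": 0},
    {"xyz": [0, -3, 10], "yaw": 0, "claw": 0},
    {"xyz": [0, -1, 10], "yaw": 0, "claw": 0},
    {"xyz": [0, 0, 10], "yaw": 0, "claw": 0},
    {"xyz": [0, 0, 10], "yaw": 0, "claw": 0},
    {"xyz": [0, 0, 10], "yaw": 0, "claw": 0},
    {"xyz": [0, 0, 9], "yaw": 0, "claw": 0},
    {"xyz": [0, 0, 8], "yaw": 0, "claw": 0}
  ]
}}

```text
clock: 25.4
position: [0.4352, -0.1622, 0.2345]
orientation: [0.085, 0.702, -0.702, -0.086]
wrist_force: [0.4, 1.0, 1.7]
finger_gap: 0.006
```

```bash
python3 look.py 14
```

```text
t 25.4 pos [ 0.4352 -0.1622  0.2345] target [ 0.4656 -0.0083  0.15  ] shift [   7.4   84.5 -156.7] yaw -0.004406440401051981 F [0.4333 0.9689 1.7053] gap 0.005501272683251617
t 25.4 table-frame TCP [-0.1562 -0.1567  0.2345] tip z 0.2095 F [0.4333 0.9689 1.7053] gap 0.006
```

View pics/side14.png

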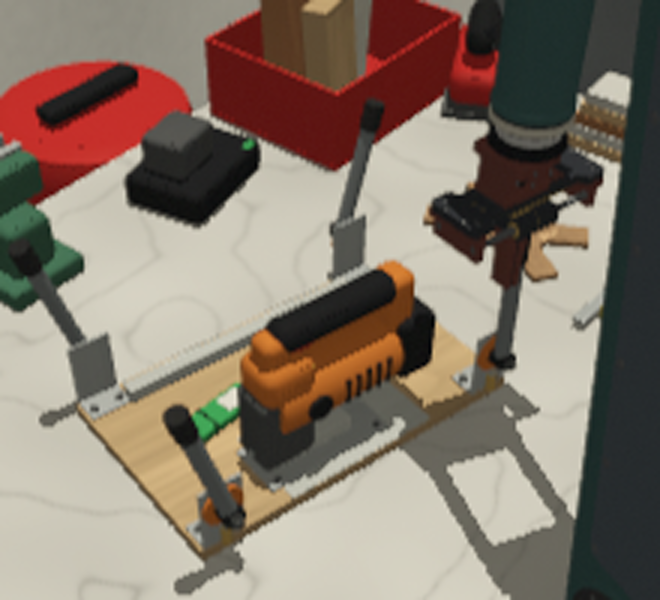

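Emit:
{"fn": "move_arm", "kwargs": {
  "rows": [
    {"xyz": [0, 0, 5], "yaw": 0, "claw": 0},
    {"xyz": [0, 0, 5], "yaw": 0, "claw": 0},
    {"xyz": [0, 0, 4], "yaw": 0, "claw": 0},
    {"xyz": [0, 0, 4], "yaw": 0, "claw": 0},
    {"xyz": [0, 0, 4], "yaw": 0, "claw": 0},
    {"xyz": [0, 0, 3], "yaw": 0, "claw": 0},
    {"xyz": [0, 0, 3], "yaw": 0, "claw": 0},
    {"xyz": [0, 0, 3], "yaw": 0, "claw": 0}
  ]
}}

```text
clock: 26.5
position: [0.4282, -0.1909, 0.2347]
orientation: [0.086, 0.703, -0.701, -0.085]
wrist_force: [2.7, 7.5, 3.5]
finger_gap: 0.007
```

Emit:
{"fn": "move_arm", "kwargs": {
  "rows": [
    {"xyz": [0, 0, 1.5], "yaw": 0, "claw": 0},
    {"xyz": [0, 0, 1.5], "yaw": 0, "claw": 0},
    {"xyz": [0, 0, 1.5], "yaw": 0, "claw": 0},
    {"xyz": [0, 0, 1.5], "yaw": 0, "claw": 0},
    {"xyz": [0, 0, 0], "yaw": 0, "claw": 0},
    {"xyz": [0, 0, 0], "yaw": 0, "claw": 0},
    {"xyz": [0, 0, 0], "yaw": 0, "claw": 0},
    {"xyz": [0, 0, 0], "yaw": 0, "claw": 0}
  ]
}}

```text
clock: 27.5
position: [0.4267, -0.1967, 0.2344]
orientation: [0.085, 0.703, -0.701, -0.085]
wrist_force: [1.8, 5.1, 1.7]
finger_gap: 0.006
```

```bash
python3 -c "
from h import *
where()"
```

```text
t 27.5 table-frame TCP [-0.1563 -0.1923  0.2344] tip z 0.2094 F [1.756  5.1199 1.7259] gap 0.006
```

Emit:
{"fn": "move_arm", "kwargs": {
  "rows": [
    {"xyz": [0, 0, 1], "yaw": 0, "claw": 0},
    {"xyz": [0, 0, 1], "yaw": 0, "claw": 0},
    {"xyz": [0, 0, 1], "yaw": 0, "claw": 0},
    {"xyz": [0, 0, 1], "yaw": 0, "claw": 0},
    {"xyz": [0, 0, 0], "yaw": 0, "claw": 0},
    {"xyz": [0, 0, 0], "yaw": 0, "claw": 0},
    {"xyz": [0, 0, 0], "yaw": 0, "claw": 0},
    {"xyz": [0, 0, 0], "yaw": 0, "claw": 0}
  ]
}}

```text
clock: 28.5
position: [0.4256, -0.2014, 0.2347]
orientation: [-0.085, -0.702, 0.702, 0.085]
wrist_force: [0.2, -0.8, -0.5]
finger_gap: 0.005
```

```bash
python3 look.py 15
```

```text
t 28.5 pos [ 0.4256 -0.2014  0.2347] target [ 0.4656 -0.0083  0.15  ] shift [   7.5   84.7 -197.1] yaw -0.004245742911750172 F [ 0.1736 -0.7959 -0.5143] gap 0.004967476513320211
t 28.5 table-frame TCP [-0.1563 -0.1971  0.2347] tip z 0.2097 F [ 0.1736 -0.7959 -0.5143] gap 0.005
```

View pics/side15.png

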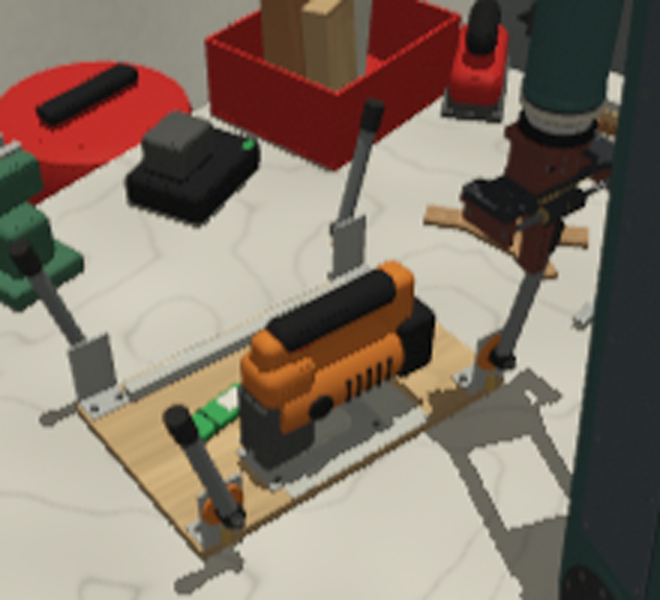

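The right leg snapped too (force 5 N to about 0). I'll back off inward, rise, and check.

Emit:
{"fn": "move_arm", "kwargs": {
  "rows": [
    {"xyz": [0, 0, -12], "yaw": 0, "claw": 0},
    {"xyz": [0, 0, -15], "yaw": 0, "claw": 0},
    {"xyz": [0, -10, -10], "yaw": 0, "claw": 0},
    {"xyz": [0, -30, 0], "yaw": 0, "claw": 0},
    {"xyz": [0, -35, 0], "yaw": 0, "claw": 0},
    {"xyz": [0, -35, 0], "yaw": 0, "claw": 0},
    {"xyz": [0, -20, 0], "yaw": 0, "claw": 0},
    {"xyz": [0, 0, 0], "yaw": 0, "claw": 0}
  ]
}}

```text
clock: 29.6
position: [0.4355, -0.1653, 0.3667]
orientation: [-0.087, -0.701, 0.702, 0.084]
wrist_force: [0.1, -0.3, -0.3]
finger_gap: 0.006
```

Emit:
{"fn": "move_arm", "kwargs": {
  "rows": [
    {"xyz": [5, 0, 35], "yaw": 0, "claw": 0},
    {"xyz": [5, 0, 40], "yaw": 0, "claw": 0},
    {"xyz": [5, 0, 40], "yaw": 0, "claw": 0},
    {"xyz": [5, 0, 40], "yaw": 0, "claw": 0},
    {"xyz": [5, 0, 40], "yaw": 0, "claw": 0},
    {"xyz": [5, 0, 40], "yaw": 0, "claw": 0},
    {"xyz": [5, 0, 35], "yaw": 0, "claw": 0},
    {"xyz": [0, 0, 0], "yaw": 0, "claw": 0}
  ]
}}

```text
clock: 30.6
position: [0.3349, -0.4203, 0.3632]
orientation: [0.086, 0.702, -0.701, -0.087]
wrist_force: [0.4, -0.1, 0.1]
finger_gap: 0.004
```

Run:
```python
from h import *
where()
for n in("side","top"): cv2.imwrite(f"pics/{n}F.png",camera(n)[:,:,::-1])
for n in("side","top"):
    im=cv2.imread(f"pics/{n}F.png"); x0,y0=(220,60) if n=="side" else (220,70)
    im=cv2.resize(im[y0:y0+190,x0:x0+250],None,fx=3,fy=3,interpolation=cv2.INTER_CUBIC)
    for sd,th,c in (('l',1.84,(255,255,0)),('r',1.84,(255,255,0)),('l',1.6,(0,0,255)),('r',1.6,(0,0,255))):
        q=((proj(n,tab2w(TB,np.array([foot(sd,0,0),foot(sd,th)])))-[x0-.5,y0-.5])*3).astype(int); cv2.line(im,q[0].tolist(),q[1].tolist(),c,1)
    cv2.imwrite(f"pics/{n}Fz.png",im)
```

```text
t 30.6 table-frame TCP [-0.1929 -0.4313  0.3632] tip z 0.3382 F [ 0.3922 -0.1216  0.0848] gap 0.004
```

View pics/sideFz.png

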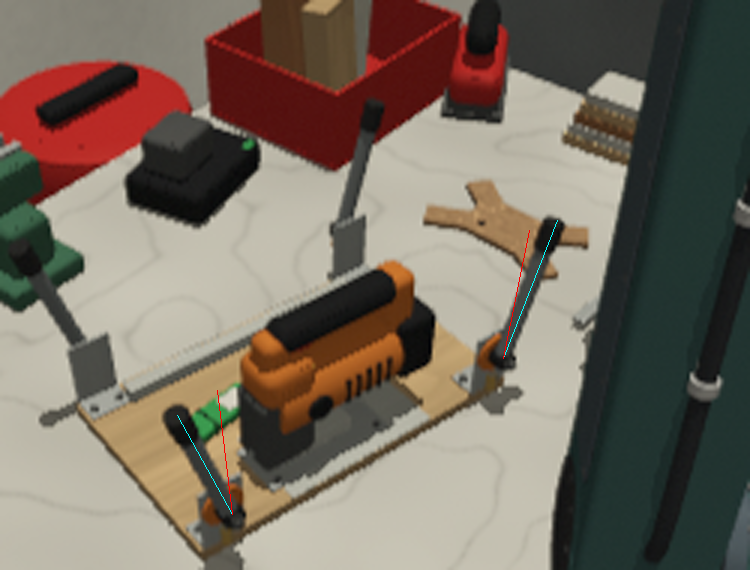

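View pics/topFz.png

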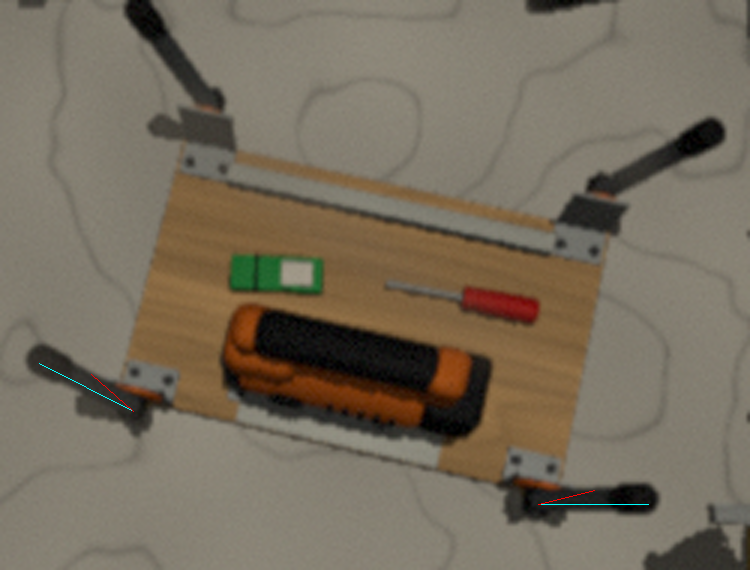

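View pics/topF.png

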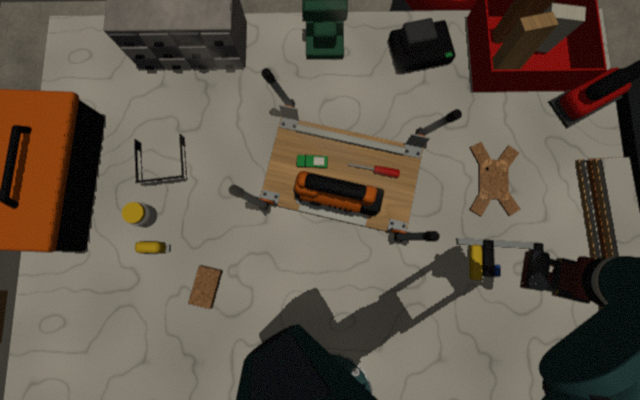

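Both front legs line up with the 1.84 rad overlay, splayed like the back ones. The blade case, screwdriver, clamp and other items are where they were, and the arm is clear. Handing in.

```bash
python3 -c "
from station import *
print(finish_job())"
```

```text
the job is handed in; nothing more can be done
None
```

Both front legs are out, snapped over their catches and splayed against their stops like the back ones. I handed the job in at about 31 s of the 70 s allowed.

- **Lifting:** I lowered the closed fingers between the two feet and opened them while rising. This raised the left leg to about 0.75 rad and the right to about 0.55.
- **Snapping over:** I pushed each leg outward along its arc with the closed fingertips, in small steps at the catch. On each leg the force peaked at about 6–9 N, then dropped to nearly zero at the snap.
- **Last checks:** In both camera pictures the front legs match the 1.84 rad line and clearly miss the 1.6 rad one. The saw and loose items look as they did at the start, and the wrist force read about 0 with the arm well clear.
- **Uneven moment:** During the lift the right leg lagged and the wrist read a total of about 21 N for a moment, so I released and did each leg separately. That is the highest reading I saw, though I only read the force at the end of each move.

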